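Clip the slug mandrel into the setting cradle and slide it to the end stop

ROBOT

A 7-joint arm with a two-finger parallel gripper is mounted at the origin on a cart in front of the work surface, level with it; the furniture and walls round the work are solid. World frame = base frame: x ahead of the robot, y to its left, z up, the work surface at z = 0. Lengths are in m, angles in degrees, forces in N, time in s.
With the tool pointing down it reaches from about 0.4 to 0.85 m from the base axis. Payload 6.9 kg.
Tool frame: the origin (TCP) lies at the very end of the fingers, on their centre line; the grasp point (between the pads) lies 19 mm behind it; x points along the fingers, z is the direction in which the jaws open and shut, and the axes are right-handed (so a half turn about x gives the same grasp; the last joint's range is limited). The gripper opens to 85 mm and grips with 20 to 120 N. Pads are 22 mm wide; open, the fingers measure 114 mm over their backs; the gripper's body (76 mm by 85 mm) begins 54 mm behind the grasp point. The pads swing forward as they close: fully open they stand 13 mm farther back than shut.
Start: joints at [-70.216, 29.078, -13.613, 85.955, 7.202, 65.827, -8.869], TCP at [0.148, 0.607, 0.231] pointing down, gripper open.
Joint ranges: [-176.47, 176.47], [-13.61, 117.27], [-81.72, 77.17], [0.22, 143.17], [-87.28, 267.28], [10, 112.55], [-165.47, 165.47]. Speed limits (degrees/s): [136.94, 136.94, 180, 180, 180, 180, 180].

INTERFACE

Orientations are given as a 3x3 rotation matrix whose columns are the frame's x, y, z axes.
In Python, from station import robot, vision, close_job gives the robot as it stands.
- The arm moves only by the tool play_rows, never from a script. Its argument "series" is a list of rows, each an object of numbers: "x", "y", "z": the shift along the tool's x, y, z in cm; "wx", "wy", "wz": the turn, a rotation vector about the tool's x, y, z in degrees; "grip": the closure, from 0 (fully open) to 1 (shut). A call has 1 to 10 rows; each row shifts and turns the pose as measured when the row begins, along the tool's axes as they then stand; what a row does not reach is not made up. A row lasts 1/10 s, in which the tool goes at most 50 mm and 8.59 degrees, less where a joint would pass 70% of its speed; a pose out of reach is approached as far as the arm can. A call is refused whole if a number of a shift passes 5 or a number of a turn 8.59, either way. A call with a gripper value outside its range is refused whole. The fingers move at their own pace and stop on an object; "newtons" is the grip in N (left out, the last holds). Time passes only in rows, so rows that do not move let the fingers close. It gives the time, the measured TCP pose, the force and the opening at its end, in the units of the state.
- robot.observe(): the state, without advancing time (a new reading comes with each control period).
- vision.snapshot(name): name is "scene" or "top"; returns a dict with "image" (384x512x3 uint8, red, green, blue), "range_z" (384x512 float32, m along the optical axis (not along the pixel's ray), 0 where there is no reading), "mtx" (3x3 intrinsics, pixels), "camera_from_world" (4x4, takes a point from world to camera coordinates). Camera axes: x right, y down, z forward; pixel columns grow to the right and rows downward; lengths in m; the calibration is good to about 2 mm. A picture is of the moment at which its call begins.
- close_job(): hands the job in, once; it reports no verdict.
The state is a dict: "t": time; "joint_positions": joint angles; "qvel": joint speeds; "tau": joint torques, N m; "ee_pos": TCP position; "eef_rot": TCP orientation; "wrist_force": force on the tool from outside, world axes, zero at the start; "torque": the same for the moment, N m; "grip_width": finger opening in m.
Only numpy, scipy, OpenCV 4.12 (cv2) and the standard library are available. Lean on these libraries where they do the work, as an engineer would, in place of code of your own. Each camera call takes 0.05 s, during which the arm holds its last target.

TASK

Pick up the aluminium mandrel bar and press it down sideways into both spring clips of the grey cradle until it is fully home, with its end still a clear gap of about a centimetre or more from the blue end stop. Then slide it along in the clips, feeling for the contact, until its end bears lightly on the stop; the stop is only held by friction and its setting must be kept, so do not push it along, and do not ram the bar down. Let go and leave the bar there touching the stop, with the other things on the counter left alone.

Things in the scene. Friction and masses are not known exactly. Their poses are not given: they have to be found in the camera images.
- mandrel_center (a point): Slug mandrel: loose aluminium bar, 24 mm diameter, 170 mm long, 0.20 to 0.35 kg, flat ends alike (either may go to the stop), with a dark eight-sided grip in its middle (40 mm long, 30 mm across flats). It lies on one flat of the grip; two other flats stand upright, to be gripped from above. The point is the bar's centre, 15 mm above the counter at the start; x is the bar's axis.
- cradle: Setting cradle: grey plate 264 x 66 x 12 mm fixed to the counter; origin: centre of its underside, x along it to the stop, z up. The stop (blue block, 64 mm tall, steel button facing the bar's end) is set differently each time: the button's face lies somewhere from 77 to 103 mm along x from the origin, not reported. It slips if pushed with more than about 10 N.
- clip_axis (a point): Midway between the two clips, on the line that a seated bar's axis takes, 52 mm above the counter; x along this line to the stop, z up. The seated bar touches the stop with its centre somewhere from x = -8 to x = +18 mm; with its centre at x = -18 mm it lies in both clips, clear of the stop. Between the clips 98 mm is free, down to the plate 40 mm below the line.
- clip_near_stop (a point): Steel spring clip at the stop's end, 55 mm from clip_axis, 12 mm wide along x, open upward; the point lies on the seated bar's axis, frame as clip_axis. Its flared mouth reaches 19 mm above the point; a bar let down meets it with its axis about 20 mm above. Pushing the bar through both clips takes about 10 N (8 to 14) in all; past the lips the clips draw it down.
- clip_far (a point): The other clip, alike, 55 mm from clip_axis away from the stop; the point lies on the seated bar's axis, frame as clip_axis. The bar is home when it rests on the black saddle in each clip, its axis then through both clips' points. Seated, it slides lengthwise against a few newtons of friction.

How it is judged:
By the outcome, as a careful person would: the job done as asked, in the order asked, and still so for the second after the job is handed in, with the robot touching nothing.
It also fails if it takes over 45 s, if anything falls off the work surface, if the arm or the gripper's body presses on something with over 40 N, if the wrist force passes 120 N, or if a joint passes its speed limit or range.

## Working session

There is one attempt and no reset: what is moved stays moved. The work goes in short steps, Python scripts to look and compute and a tool call to move; the robot and the scene stay as the last step left them, time stands still between calls to the robot, and variables do not carry over. Pictures are saved under pics/ and viewed, and the job is handed in when it is done.

Besides the shell and the picture viewer there is one more tool, called after "Emit:" by a JSON object that holds its "fn" and its "kwargs". play_rows: Moves the arm, as the interface text tells. Its arguments: {"type":"object","properties":{"series":{"type":"array"},"newtons":{"type":"number"}},"required":["series"]}

```bash
mkdir -p pics; python3 - <<'E'
from station import robot, vision
import cv2,numpy as np
s=robot.observe(); print({k:np.round(v,3).tolist() for k,v in s.items()})
for n in ("scene","top"):
    d=vision.snapshot(n); np.savez(f"pics/{n}0.npz",**d)
    cv2.imwrite(f"pics/{n}0.png",cv2.cvtColor(d["image"],cv2.COLOR_RGB2BGR))
    print(n,d["mtx"].round(1).tolist(),d["camera_from_world"].round(3).tolist())
E
```

```text
{'t': 0.0, 'joint_positions': [-70.217, 29.125, -13.606, 86.01, 7.202, 65.827, -8.869], 'qvel': [-0.05, 0.016, -0.058, -0.12, 0.008, -0.003, 0.014], 'tau': [-0.001, -62.057, -2.187, -24.966, 0.013, 0.012, 0.0], 'ee_pos': [0.148, 0.607, 0.23], 'eef_rot': [[-0.0, -0.971, 0.238], [-0.002, 0.238, 0.971], [-1.0, -0.0, -0.002]], 'wrist_force': [0.2, -0.94, 0.319], 'torque': [-0.013, -0.011, 0.016], 'grip_width': 0.086}
scene [[475.6, 0.0, 253.6], [0.0, 475.6, 192.4], [0.0, 0.0, 1.0]] [[-0.518, -0.855, 0.01, 0.33], [-0.559, 0.33, -0.761, 0.326], [0.647, -0.4, -0.649, 0.563], [0.0, 0.0, 0.0, 1.0]]
top [[386.2, 0.0, 259.9], [0.0, 386.2, 190.6], [0.0, 0.0, 1.0]] [[0.002, -0.999, 0.04, 0.037], [-0.999, -0.004, -0.053, 0.578], [0.053, -0.04, -0.998, 0.888], [0.0, 0.0, 0.0, 1.0]]
```

View pics/scene0.png

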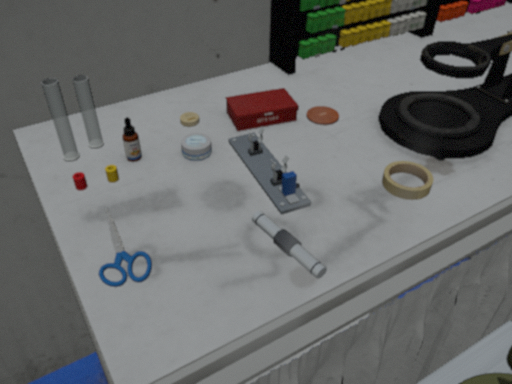

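View pics/top0.png

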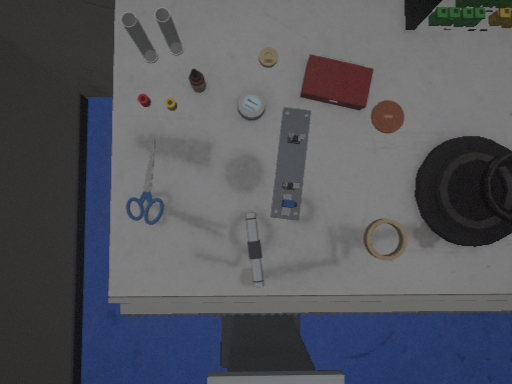

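```bash
python3 - <<'E'
import cv2
t=cv2.imread("pics/top0.png"); s=cv2.imread("pics/scene0.png")
cv2.imwrite("pics/t_crop.png",cv2.resize(t[95:295,225:325],None,fx=3,fy=3,interpolation=cv2.INTER_CUBIC))
cv2.imwrite("pics/t_cradle.png",cv2.resize(t[100:225,255:325],None,fx=4.8,fy=4.8,interpolation=cv2.INTER_CUBIC))
cv2.imwrite("pics/s_cradle.png",cv2.resize(s[120:280,220:340],None,fx=3.7,fy=3.7,interpolation=cv2.INTER_CUBIC))
E
```

```text
(no output)
```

View pics/t_crop.png

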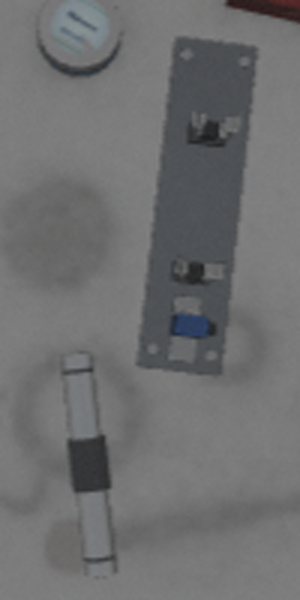

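View pics/t_cradle.png

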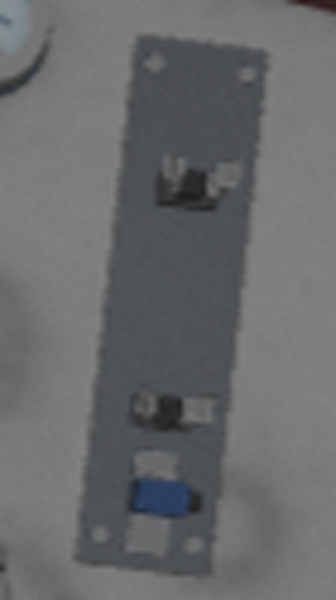

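View pics/s_cradle.png

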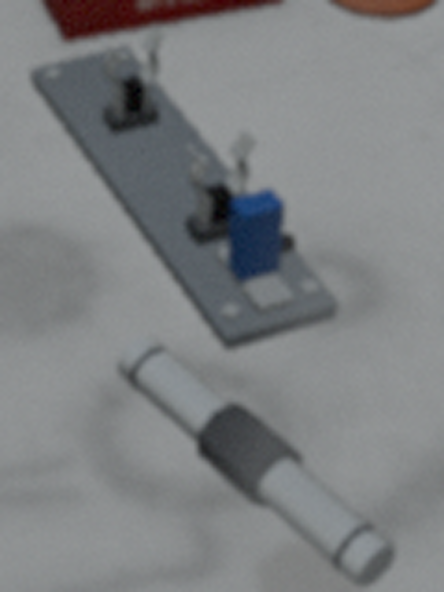

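```bash
cat > h.py <<'E'
import numpy as np
from scipy.optimize import least_squares
def load(n): 
    d=np.load(n); return d
def proj(d,P):
    P=np.atleast_2d(P); C=d["camera_from_world"]@np.c_[P,np.ones(len(P))].T
    p=d["mtx"]@C[:3]; return (p[:2]/p[2]).T
def back(d,uv,z):
    T=d["camera_from_world"];R=T[:3,:3];c=-R.T@T[:3,3]
    r=R.T@np.linalg.inv(d["mtx"])@np.array([uv[0],uv[1],1.]); return c+r*(z-c[2])/r[2]
E
python3 - <<'E'
from h import *
t=load("pics/top0.npz");s=load("pics/scene0.npz")
tc=lambda x,y:np.array([x/4.8+255-.4,y/4.8+100-.4]); sc=lambda x,y:np.array([x/3.7+220-.36,y/3.7+120-.36]); tb=lambda x,y:np.array([x/3+225-.33,y/3+95-.33])
for nm,l,d in (("top",[tc(138,37),tc(268,50),tc(76,560),tc(211,575)],t),("scene",[sc(33,72),sc(128,45),sc(230,335),sc(337,303)],s)):
    P=np.array([back(d,p,.012) for p in l]); print(nm,P.round(4).tolist(),P.mean(0).round(4))
    print(" len",[np.linalg.norm(P[a]-P[b]).round(4) for a,b in((0,2),(1,3),(0,1),(2,3))])
    v=(P[2]+P[3]-P[0]-P[1]);print(" yaw",np.degrees(np.arctan2(v[1],v[0])))
P=np.array([back(t,tb(*p),.030) for p in((68,438),(103,435),(110,490),(74,493))]);print("grip",P.round(4).tolist(),P.mean(0))
a,b=back(t,tb(75,352),.015),back(t,tb(101,577),.015);print("bar",a,b,np.linalg.norm(a-b),np.degrees(np.arctan2(*(b-a)[1::-1])),(a+b)/2)
a,b=back(s,sc(130,362),.015),back(s,sc(372,556),.015);print("bar s",a,b,np.linalg.norm(a-b),np.degrees(np.arctan2(*(b-a)[1::-1])),(a+b)/2)
# saddles
for n,p in(("far",tc(188,188)),("near",tc(166,410)),("stop",tc(162,495))): print(n,back(t,p,.04),back(t,p,.064))
# depth points -> height map
for n,d in(("top",t),):
    v,u=np.mgrid[100:230,255:325]; z=d["range_z"][100:230,255:325]
    K=d["mtx"];C=np.stack([(u-K[0,2])*z/K[0,0],(v-K[1,2])*z/K[1,1],z],-1).reshape(-1,3)
    T=d["camera_from_world"];W=(C-T[:3,3])@T[:3,:3]; W=W[z.ravel()>0]
    blue=W[W[:,2]>.055]; print("high",len(blue),blue.mean(0),blue.min(0),blue.max(0))
    pl=W[(W[:,2]>.008)&(W[:,2]<.016)];print("plate",len(pl),pl.mean(0), np.median(pl[:,2]))
    import cv2; print(cv2.minAreaRect((pl[:,:2]*1000).astype(np.float32)))
E
```

```text
top [[0.776, -0.0167, 0.012], [0.7703, -0.0814, 0.012], [0.5177, 0.014, 0.012], [0.5104, -0.052, 0.012]] [ 0.6436 -0.034   0.012 ]
 len [np.float64(0.2601), np.float64(0.2615), np.float64(0.065), np.float64(0.0664)]
 yaw 173.38134792713893
scene [[0.7705, -0.0163, 0.012], [0.7668, -0.081, 0.012], [0.5154, 0.0118, 0.012], [0.5076, -0.049, 0.012]] [ 0.6401 -0.0337  0.012 ]
 len [np.float64(0.2567), np.float64(0.2612), np.float64(0.0648), np.float64(0.0613)]
 yaw 173.33555143324867
grip [[0.4624, 0.0679, 0.03], [0.4647, 0.0413, 0.03], [0.4232, 0.036, 0.03], [0.421, 0.0632, 0.03]] [0.44280551 0.05210997 0.03      ]
bar [0.52758048 0.06258306 0.015     ] [0.35505714 0.04211688 0.015     ] 0.1737330350625449 -173.23470729329512 [0.44131881 0.05234997 0.015     ]
bar s [0.52149087 0.0669007  0.015     ] [0.36204814 0.03978887 0.015     ] 0.16173136307581626 -170.34966337884666 [0.4417695  0.05334478 0.015     ]
far [ 0.69556618 -0.03772773  0.04      ] [ 0.6910247  -0.03462905  0.064     ]
near [ 0.58917659 -0.02690587  0.04      ] [ 0.58755397 -0.0241041   0.064     ]
stop [ 0.5488297 -0.0249038  0.04     ] [ 0.54831402 -0.02215695  0.064     ]
high 186 [ 0.59657517 -0.02783131  0.06432025] [ 0.53891326 -0.0568294   0.05528021] [ 0.70498339 -0.00939931  0.07351129]
plate 2580 [ 0.64960114 -0.03285116  0.01163428] 0.011622348488470534
((665.2002563476562, -8.958320617675781), (149.03138732910156, 297.41436767578125), 77.12264251708984)
```

Emit:
{"fn": "play_rows", "kwargs": {"series": [{"wx":-6.9},{"wx":-6.9},{"wx":-6.8},{"y":-1.7,"z":-4.5},{"y":-1.7,"z":-4.5},{"y":-1.7,"z":-4.5},{"y":-1.7,"z":-4.5},{"y":-1.7,"z":-4.5},{"y":-1.7,"z":-4.5},{"y":-1.7,"z":-4.5}], "newtons": 80}}

```text
validation failed for argument at $.se...
```

```bash
cat >> h.py <<'E'
def goto(xyz,zang):
    "remaining move in tool axes: cm, and turn about tool axes in deg"
    from station import robot
    from scipy.spatial.transform import Rotation as Ro
    s=robot.observe();R=np.array(s["eef_rot"]);p=np.array(s["ee_pos"]);a=np.radians(zang)
    z=np.array([np.cos(a),np.sin(a),0]);x=np.array([0,0,-1.]);G=np.c_[x,np.cross(z,x),z]
    print("t",s["t"],"p",p.round(4),"w",s["grip_width"],"F",np.round(s["wrist_force"],1),"M",np.round(s["torque"],2),"q",np.round(s["joint_positions"],1))
    print("shift cm",(R.T@(np.array(xyz)-p)*100).round(2),"turn",Ro.from_matrix(R.T@G).as_rotvec(degrees=True).round(2),"zang",np.degrees(np.arctan2(R[1,2],R[0,2])).round(2))
E
python3 -c "
from h import *
goto([.4425,.0525,.15],96.8)"
```

```text
t 0.1 p [0.1484 0.6067 0.2305] w 0.08499765534287589 F [-0.1 -0.1  0.3] M [-0.03 -0.    0.01] q [-70.2  29.1 -13.6  86.    7.2  65.8  -8.9]
shift cm [  8.13 -41.73 -46.83] turn [-2.054e+01 -9.000e-02 -1.000e-02] zang 76.26
```

Emit:
{"fn": "play_rows", "kwargs": {"series": [{"x":0,"y":0,"z":0,"wx":-6.9,"wy":0,"wz":0,"grip":0},{"x":0,"y":0,"z":0,"wx":-6.9,"wy":0,"wz":0,"grip":0},{"x":0,"y":0,"z":0,"wx":-6.8,"wy":0,"wz":0,"grip":0},{"x":0,"y":-1.7,"z":-4.5,"wx":0,"wy":0,"wz":0,"grip":0},{"x":0,"y":-1.7,"z":-4.5,"wx":0,"wy":0,"wz":0,"grip":0},{"x":0,"y":-1.7,"z":-4.5,"wx":0,"wy":0,"wz":0,"grip":0}], "newtons": 80}}

```text
t: 0.7
ee_pos: [0.2129, 0.4802, 0.2263]
eef_rot: [[-0.006, -0.989, -0.145], [-0.005, -0.145, 0.989], [-1.0, 0.007, -0.004]]
wrist_force: [0.8, 0.6, 0.4]
grip_width: 0.0856
```

```bash
python3 -c "
from h import *
goto([.4425,.0525,.15],96.8)"
```

```text
t 0.7 p [0.2129 0.4802 0.2263] w 0.08559349190823351 F [0.8 0.6 0.4] M [-0.03 -0.07  0.03] q [-54.7  21.1 -19.6 101.    7.7  59.6  21.3]
shift cm [  7.68 -16.55 -45.62] turn [ 1.55 -0.21 -0.39] zang 98.35
```

Emit:
{"fn": "play_rows", "kwargs": {"series": [{"x":0,"y":-1.6,"z":-4.5,"wx":0,"wy":0,"wz":0,"grip":0},{"x":0,"y":-1.6,"z":-4.5,"wx":0,"wy":0,"wz":0,"grip":0},{"x":0,"y":-1.6,"z":-4.5,"wx":0,"wy":0,"wz":0,"grip":0},{"x":0,"y":-1.6,"z":-4.5,"wx":0,"wy":0,"wz":0,"grip":0},{"x":0,"y":-1.6,"z":-4.5,"wx":0,"wy":0,"wz":0,"grip":0},{"x":0,"y":-1.6,"z":-4.5,"wx":0,"wy":0,"wz":0,"grip":0},{"x":0,"y":-1.6,"z":-4.5,"wx":0,"wy":0,"wz":0,"grip":0},{"x":0,"y":-1.6,"z":-4.5,"wx":0,"wy":0,"wz":0,"grip":0},{"x":0,"y":-1.6,"z":-4.5,"wx":0,"wy":0,"wz":0,"grip":0},{"x":0,"y":0,"z":0,"wx":0,"wy":0,"wz":0,"grip":0}]}}

```text
t: 1.7
ee_pos: [0.4206, 0.0761, 0.2259]
eef_rot: [[-0.006, -0.991, -0.137], [-0.009, -0.137, 0.991], [-1.0, 0.007, -0.008]]
wrist_force: [-1.2, 0.8, -0.2]
grip_width: 0.0853
```

```bash
python3 -c "
from h import *
goto([.4425,.0525,.10],96.8)"
```

```text
t 1.7 p [0.4206 0.0761 0.2259] w 0.08531255551629005 F [-1.2  0.8 -0.2] M [ 0.04 -0.02 -0.06] q [ -8.5  12.   -6.6 113.9   2.2  54.6  81.6]
shift cm [12.6  -1.93 -2.53] turn [ 1.07 -0.47 -0.39] zang 97.87
```

```bash
python3 - <<'E'
from h import *
import cv2
for n,(r0,r1,c0,c1) in (("top",(205,295,238,270)),("scene",(205,285,240,340))):
    d=load(f"pics/{n}0.npz"); v,u=np.mgrid[r0:r1,c0:c1]; z=d["range_z"][r0:r1,c0:c1]
    K=d["mtx"];C=np.stack([(u-K[0,2])*z/K[0,0],(v-K[1,2])*z/K[1,1],z],-1).reshape(-1,3)
    T=d["camera_from_world"];W=(C-T[:3,3])@T[:3,:3]
    m=(z.ravel()>0)&(W[:,2]>.012)&(W[:,2]<.05)&(W[:,0]<.55)&(W[:,1]>.01)&(W[:,1]<.1);P=W[m]
    c,(vx)=P.mean(0),np.linalg.svd((P-P.mean(0))[:,:2])[2][0]; vx*=np.sign(vx[0])
    l=(P-c)[:,:2]@vx
    mid=c[:2]+vx*(np.percentile(l,1)+np.percentile(l,99))/2
    print(n,len(P),c.round(4),"yaw",np.degrees(np.arctan2(vx[1],vx[0])),"len",np.ptp(l),"mid",mid,"zmax",P[:,2].max())
E
```

```text
top 813 [0.4421 0.0528 0.0248] yaw 7.087673114473185 len 0.16918888729931014 mid [0.44225597 0.05278566] zmax 0.0349629125091787
scene 1282 [0.4322 0.0555 0.023 ] yaw 7.186794226594309 len 0.17183960806113716 mid [0.43888652 0.05632518] zmax 0.03165540838092249
```

Emit:
{"fn": "play_rows", "kwargs": {"series": [{"x":3,"y":-0.9,"z":-1.2,"wx":1,"wy":0,"wz":0,"grip":0},{"x":3.5,"y":-0.8,"z":-1.2,"wx":0,"wy":-0.4,"wz":-0.4,"grip":0},{"x":3.5,"y":0,"z":0,"wx":0,"wy":0,"wz":0,"grip":0},{"x":3,"y":0,"z":0,"wx":0,"wy":0,"wz":0,"grip":0},{"x":0,"y":0,"z":0,"wx":0,"wy":0,"wz":0,"grip":0}]}}

```text
t: 2.2
ee_pos: [0.4425, 0.0524, 0.0928]
eef_rot: [[0.004, -0.994, -0.113], [0.0, -0.113, 0.994], [-1.0, -0.004, -0.0]]
wrist_force: [-0.5, -0.4, 0.2]
grip_width: 0.0854
```

```bash
python3 -c "
from h import *
goto([.4425,.0525,.004],97)
from station import vision
import cv2
d=vision.snapshot('scene');np.savez('pics/s1.npz',**d)
im=cv2.cvtColor(d['image'],cv2.COLOR_RGB2BGR);cv2.imwrite('pics/s1.png',cv2.resize(im[150:310,180:380],None,fx=3.5,fy=3.5))"
```

```text
t 2.2 p [0.4425 0.0524 0.0928] w 0.08536945719090558 F [-0.5 -0.4  0.2] M [0.   0.02 0.03] q [ -6.3  24.   -4.9 122.9   3.7  33.   82.5]
shift cm [8.88 0.04 0.02] turn [-0.49 -0.01  0.26] zang 96.51
```

View pics/s1.png

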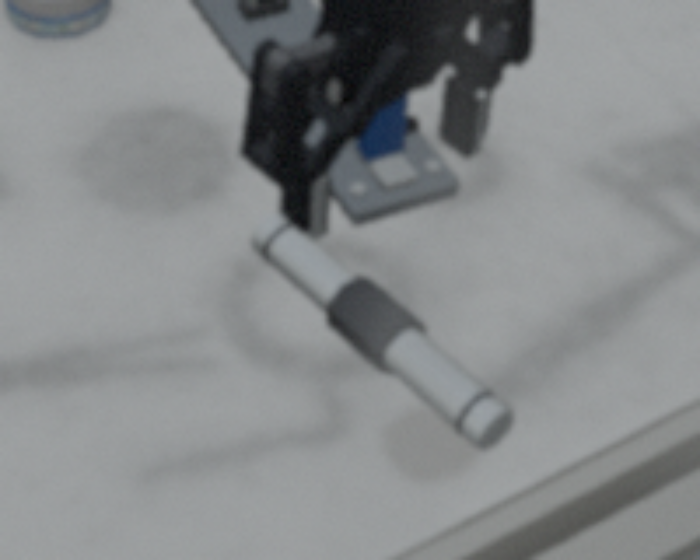

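Emit:
{"fn": "play_rows", "kwargs": {"series": [{"x":3,"y":0,"z":0,"wx":-0.6,"wy":0,"wz":0,"grip":0},{"x":2.5,"y":0,"z":0,"wx":0,"wy":0,"wz":0,"grip":0},{"x":1.5,"y":0,"z":0,"wx":0,"wy":0,"wz":0,"grip":0},{"x":1,"y":0,"z":0,"wx":0,"wy":0,"wz":0,"grip":0},{"x":0.5,"y":0,"z":0,"wx":0,"wy":0,"wz":0,"grip":0},{"x":0,"y":0,"z":0,"wx":0,"wy":0,"wz":0,"grip":0}]}}

```text
t: 2.85
ee_pos: [0.4505, 0.0559, 0.0148]
eef_rot: [[0.019, -0.992, -0.127], [0.003, -0.127, 0.992], [-1.0, -0.02, 0.001]]
wrist_force: [-0.1, -0.0, 0.9]
grip_width: 0.0855
```

```bash
python3 -c "
from h import *
goto([.4425,.0526,.003],97)"
```

```text
t 2.85 p [0.4505 0.0559 0.0148] w 0.08548132469690185 F [-0.1 -0.   0.9] M [ 0.03 -0.    0.04] q [ -7.8  32.5  -3.5 126.7   5.6  19.8  81.3]
shift cm [ 1.17  0.86 -0.23] turn [0.27 0.05 1.13] zang 97.28
```

Emit:
{"fn": "play_rows", "kwargs": {"series": [{"x":0,"y":0.85,"z":-0.25,"wx":-0.1,"wy":0,"wz":1.1,"grip":0},{"x":0,"y":0,"z":0,"wx":0,"wy":0,"wz":0,"grip":0},{"x":0.5,"y":0,"z":0,"wx":0,"wy":0,"wz":0,"grip":0},{"x":0.4,"y":0,"z":0,"wx":0,"wy":0,"wz":0,"grip":0},{"x":0,"y":0,"z":0,"wx":0,"wy":0,"wz":0,"grip":0}]}}

```text
t: 3.35
ee_pos: [0.4434, 0.0522, 0.0077]
eef_rot: [[0.003, -0.992, -0.128], [0.001, -0.128, 0.992], [-1.0, -0.003, 0.001]]
wrist_force: [-0.3, -0.8, -0.7]
grip_width: 0.085
```

```bash
python3 -c "
from h import *
goto([.4425,.0526,.003],97)"
```

```text
t 3.35 p [0.4434 0.0522 0.0077] w 0.08500864349354514 F [-0.3 -0.8 -0.7] M [-0.   -0.03 -0.01] q [ -7.4  33.3  -3.5 127.2   5.7  19.5  81.6]
shift cm [0.47 0.08 0.05] turn [0.36 0.05 0.19] zang 97.36
```

Emit:
{"fn": "play_rows", "kwargs": {"series": [{"x":0.45,"y":0.08,"z":0.05,"wx":0.2,"wy":0,"wz":0.2,"grip":0},{"x":0,"y":0,"z":0,"wx":0,"wy":0,"wz":0,"grip":0.3},{"x":0,"y":0,"z":0,"wx":0,"wy":0,"wz":0,"grip":0.5},{"x":0,"y":0,"z":0,"wx":0,"wy":0,"wz":0,"grip":0.7},{"x":0,"y":0,"z":0,"wx":0,"wy":0,"wz":0,"grip":1},{"x":0,"y":0,"z":0,"wx":0,"wy":0,"wz":0,"grip":1},{"x":0,"y":0,"z":0,"wx":0,"wy":0,"wz":0,"grip":1}], "newtons": 80}}

```text
t: 4.05
ee_pos: [0.4423, 0.0526, 0.0028]
eef_rot: [[-0.001, -0.992, -0.124], [0.001, -0.124, 0.992], [-1.0, 0.001, 0.001]]
wrist_force: [0.5, 0.2, -2.3]
grip_width: 0.0281
```

```bash
python3 -c "
from h import *
goto([.4425,.0526,.15],97)
from station import vision
import cv2
d=vision.snapshot('scene');np.savez('pics/s2.npz',**d)
im=cv2.cvtColor(d['image'],cv2.COLOR_RGB2BGR);cv2.imwrite('pics/s2.png',cv2.resize(im[150:310,180:380],None,fx=3.5,fy=3.5))"
```

```text
t 4.05 p [0.4423 0.0526 0.0028] w 0.028100872096956674 F [ 0.5  0.2 -2.3] M [ 0.02 -0.03 -0.06] q [ -7.6  33.9  -3.4 127.3   5.7  19.   81.4]
shift cm [-1.472e+01 -1.000e-02  0.000e+00] turn [ 0.15  0.04 -0.06] zang 97.15
```

View pics/s2.png

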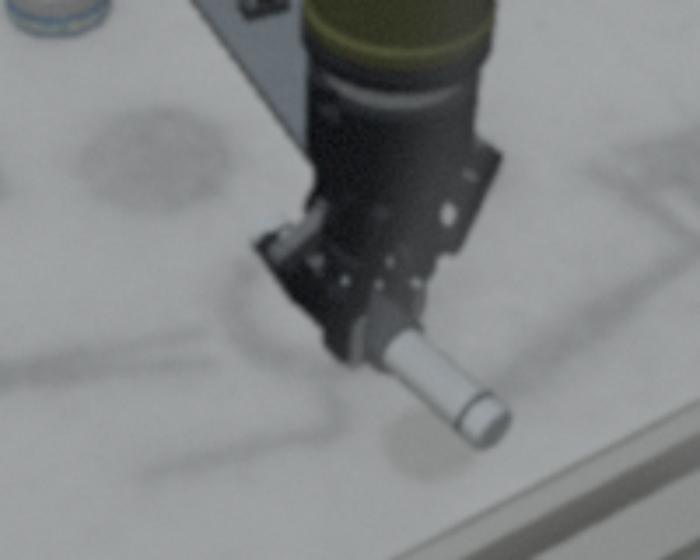

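Emit:
{"fn": "play_rows", "kwargs": {"series": [{"x":-1,"y":0,"z":0,"wx":0,"wy":0,"wz":0,"grip":1},{"x":-3,"y":0,"z":0,"wx":0,"wy":0,"wz":0,"grip":1},{"x":-4,"y":0,"z":0,"wx":0,"wy":0,"wz":0,"grip":1},{"x":-4,"y":0,"z":0,"wx":0,"wy":0,"wz":0,"grip":1},{"x":-2,"y":0,"z":0,"wx":4,"wy":0,"wz":0,"grip":1},{"x":0,"y":0,"z":0,"wx":5,"wy":0,"wz":0,"grip":1},{"x":0,"y":0,"z":0,"wx":4.5,"wy":0,"wz":0,"grip":1},{"x":0,"y":0,"z":0,"wx":0,"wy":0,"wz":0,"grip":1}]}}

```text
t: 4.9
ee_pos: [0.4404, 0.0523, 0.1524]
eef_rot: [[-0.002, -0.993, 0.119], [0.001, 0.119, 0.993], [-1.0, 0.003, 0.001]]
wrist_force: [0.6, 0.0, -2.5]
grip_width: 0.0284
```

```bash
python3 -c "
from h import *
goto([.6599,-.0361,.13],83.4)"
```

```text
t 4.9 p [0.4404 0.0523 0.1524] w 0.028402403535481995 F [ 0.6  0.  -2.5] M [-0.    0.05  0.03] q [ -8.1  18.6  -2.3 118.6   1.   43.   72.2]
shift cm [  2.18 -22.85  -6.17] turn [-0.22  0.05 -0.15] zang 83.18
```

Emit:
{"fn": "play_rows", "kwargs": {"series": [{"x":0,"y":-2.8,"z":-0.75,"wx":0,"wy":0,"wz":0,"grip":1},{"x":0,"y":-2.8,"z":-0.75,"wx":0,"wy":0,"wz":0,"grip":1},{"x":0,"y":-2.8,"z":-0.75,"wx":0,"wy":0,"wz":0,"grip":1},{"x":0,"y":-2.8,"z":-0.75,"wx":0,"wy":0,"wz":0,"grip":1},{"x":0,"y":-2.8,"z":-0.75,"wx":0,"wy":0,"wz":0,"grip":1},{"x":0,"y":-2.8,"z":-0.75,"wx":0,"wy":0,"wz":0,"grip":1},{"x":0,"y":-2.8,"z":-0.75,"wx":0,"wy":0,"wz":0,"grip":1},{"x":0,"y":-2.8,"z":-0.75,"wx":0,"wy":0,"wz":0,"grip":1},{"x":0,"y":0,"z":0,"wx":0,"wy":0,"wz":0,"grip":1}]}}

```text
t: 5.8
ee_pos: [0.6583, -0.0346, 0.1495]
eef_rot: [[-0.013, -0.996, 0.093], [0.002, 0.093, 0.996], [-1.0, 0.013, 0.0]]
wrist_force: [-0.1, -0.6, -2.5]
grip_width: 0.0281
```

```bash
python3 -c "
from h import *
goto([.6599,-.0361,.09],83.4)"
```

```text
t 5.8 p [ 0.6583 -0.0346  0.1495] w 0.028107830791618927 F [-0.1 -0.6 -2.5] M [-0.02  0.01  0.03] q [ 1.9 36.  -1.8 86.   1.1 58.7 84.6]
shift cm [ 5.95 -0.25 -0.14] turn [ 1.28  0.01 -0.76] zang 84.68
```

Emit:
{"fn": "play_rows", "kwargs": {"series": [{"x":2.5,"y":-0.25,"z":-0.14,"wx":1.3,"wy":0,"wz":-0.7,"grip":1},{"x":2.5,"y":0,"z":0,"wx":0,"wy":0,"wz":0,"grip":1},{"x":1.5,"y":0,"z":0,"wx":0,"wy":0,"wz":0,"grip":1},{"x":0,"y":0,"z":0,"wx":0,"wy":0,"wz":0,"grip":1}]}}

```text
t: 6.2
ee_pos: [0.6575, -0.0356, 0.0814]
eef_rot: [[-0.006, -0.994, 0.109], [0.002, 0.109, 0.994], [-1.0, 0.006, 0.001]]
wrist_force: [-0.1, -0.5, -1.9]
grip_width: 0.0284
```

```bash
python3 -c "
from h import *
goto([.6599,-.0361,.073],83.4)
from station import vision
import cv2
for n in('scene','top'):
  d=vision.snapshot(n);np.savez('pics/%s3.npz'%n,**d)
  im=cv2.cvtColor(d['image'],cv2.COLOR_RGB2BGR);im=im[100:230,200:340] if n=='scene' else im[90:230,220:340];cv2.imwrite('pics/%s3.png'%n,cv2.resize(im,None,fx=4,fy=4,interpolation=cv2.INTER_CUBIC))"
```

```text
t 6.2 p [ 0.6575 -0.0356  0.0814] w 0.028376564214458704 F [-0.1 -0.5 -1.9] M [ 0.04  0.04 -0.01] q [ 1.9 39.7 -1.6 90.7  1.2 49.9 83.7]
shift cm [ 0.84 -0.25 -0.02] turn [ 0.36  0.07 -0.33] zang 83.76
```

View pics/scene3.png

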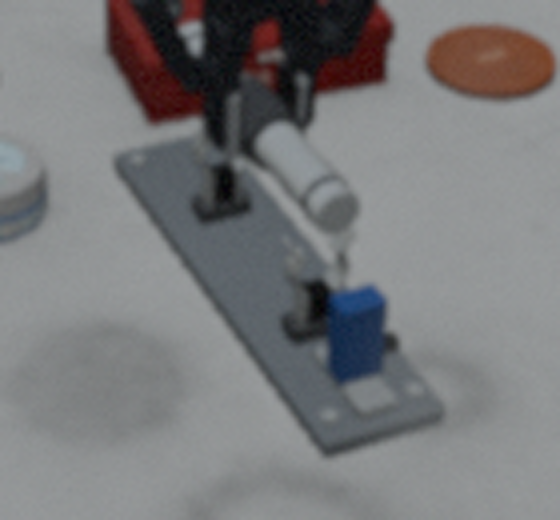

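View pics/top3.png

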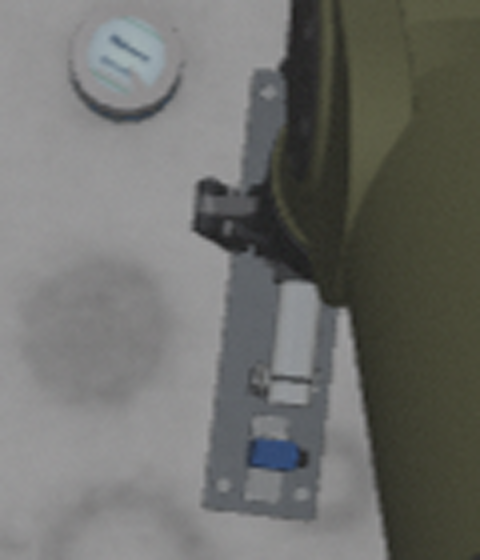

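```bash
python3 - <<'E'
from h import *
t=load("pics/top3.npz");s=load("pics/scene3.npz")
fs=lambda p:(p+.5)/4-.5+np.array([200,100]); ft=lambda p:(p+.5)/4-.5+np.array([220,90])
C=np.array([.6575,-.0356,.0936]);R=np.array([-.994,.109,0])  # tool y dir = towards stop
O=np.array([.642,-.034,.0]);a=np.radians(173.4);X=np.array([np.cos(a),np.sin(a),0])
def sh(n,P):
    print(n,"scene",((proj(s,P)-[200,100]+.5)*4-.5).round(0).tolist(),"top",((proj(t,P)-[220,90]+.5)*4-.5).round(0).tolist())
sh("bar end",C+R*.085); sh("bar at 20mm",C+R*.022)
sh("bar end top edge",C+R*.085+[0,0,.012])
sh("near clip axis",O+X*.055+[0,0,.052]);Y=np.array([-X[1],X[0],0])
for sg in(1,-1):sh("near lip %d"%sg,O+X*.055+[0,0,.071]+sg*.014*Y)
sh("saddle base",O+X*.055+[0,0,.012])
sh("plate corners",np.array([O+X*i*.132+Y*j*.033+[0,0,.012] for i,j in((1,1),(1,-1),(-1,1),(-1,-1))]))
# bar orientation & position from depth (near part)
for n,d,(r0,r1,c0,c1) in(("top",t,(160,192,286,302)),("scene",s,(125,160,262,292))):
    v,u=np.mgrid[r0:r1,c0:c1]; z=d["range_z"][r0:r1,c0:c1]
    K=d["mtx"];Q=np.stack([(u-K[0,2])*z/K[0,0],(v-K[1,2])*z/K[1,1],z],-1).reshape(-1,3)
    T=d["camera_from_world"];W=(Q-T[:3,3])@T[:3,:3];m=(z.ravel()>0)&(W[:,2]>.09)&(W[:,2]<.12)&(W[:,0]<.63);P=W[m]
    c=P.mean(0);vx=np.linalg.svd(P-c)[2][0];vx*=-np.sign(vx[0]);print(n,len(P),c.round(4),vx.round(3),P[:,2].max().round(4),P[:,0].min().round(4))
    for lo in(.57,.58,.59,.60,.61):
        k=P[(P[:,0]>=lo)&(P[:,0]<lo+.01)]
        if len(k)>5:print("  x",lo,"ztop",np.percentile(k[:,2],90).round(4),"y",k[:,1].min().round(4),k[:,1].max().round(4))
E
```

```text
bar end scene [[336.0, 212.0]] top [[289.0, 405.0]]
bar at 20mm scene [[276.0, 143.0]] top [[301.0, 289.0]]
bar end top edge scene [[338.0, 191.0]] top [[292.0, 404.0]]
near clip axis scene [[318.0, 266.0]] top [[282.0, 383.0]]
near lip 1 scene [[346.0, 228.0]] top [[311.0, 384.0]]
near lip -1 scene [[293.0, 242.0]] top [[261.0, 378.0]]
saddle base scene [[314.0, 330.0]] top [[274.0, 388.0]]
plate corners scene [[449.0, 406.0], [326.0, 445.0], [218.0, 126.0], [110.0, 152.0]] top [[315.0, 525.0], [203.0, 512.0], [364.0, 83.0], [254.0, 69.0]]
top 303 [ 0.6013 -0.0277  0.1035] [-0.995  0.103 -0.011] 0.1093 0.5724
  x 0.57 ztop 0.107 y -0.0374 -0.0153
  x 0.58 ztop 0.1071 y -0.0368 -0.0154
  x 0.59 ztop 0.1069 y -0.0393 -0.0157
  x 0.6 ztop 0.1073 y -0.0387 -0.0175
  x 0.61 ztop 0.1067 y -0.0417 -0.0179
scene 311 [ 0.5947 -0.0249  0.1002] [-0.996  0.06  -0.058] 0.1067 0.5694
  x 0.57 ztop 0.1041 y -0.0368 -0.0149
  x 0.58 ztop 0.1054 y -0.0348 -0.0155
  x 0.59 ztop 0.1047 y -0.036 -0.0163
  x 0.6 ztop 0.1046 y -0.042 -0.0172
  x 0.61 ztop 0.1043 y -0.0401 -0.018
```

```bash
python3 - <<'E'
from h import *
t=load("pics/top0.npz");s=load("pics/scene0.npz")
O=np.array([.642,-.034,.0]);a=np.radians(173.4);X=np.array([np.cos(a),np.sin(a),0]);Y=np.array([-X[1],X[0],0])
import cv2
for n,d,(r0,r1,c0,c1) in(("top",t,(120,220,265,315)),("scene",s,(120,215,235,305))):
    v,u=np.mgrid[r0:r1,c0:c1]; z=d["range_z"][r0:r1,c0:c1]
    K=d["mtx"];Q=np.stack([(u-K[0,2])*z/K[0,0],(v-K[1,2])*z/K[1,1],z],-1).reshape(-1,3)
    T=d["camera_from_world"];W=(Q-T[:3,3])@T[:3,:3];m=(z.ravel()>0)&(W[:,2]>.018);P=W[m]-O
    l=np.c_[P@X,P@Y,P[:,2]]*1000
    for nm,c in(("near",55),("far",-55),("stop",92)):
        k=l[(abs(l[:,0]-c)<14)&(abs(l[:,1])<35)]
        for zl,zh in((20,45),(45,60),(60,80)):
            q=k[(k[:,2]>=zl)&(k[:,2]<zh)]
            if len(q)>3:print(n,nm,zl,zh,len(q),"x",np.percentile(q[:,0],[3,50,97]).round(1),"y",np.percentile(q[:,1],[3,50,97]).round(1))
# overlay predicted points
for n,d in(("top",t),("scene",s)):
    im=cv2.cvtColor(d["image"],cv2.COLOR_RGB2BGR); r,c=(100,255) if n=="top" else (125,225)
    im=cv2.resize(im[r:r+125,c:c+95],None,fx=6,fy=4.8 if 0 else 6,interpolation=cv2.INTER_CUBIC)[:590]
    for cx in(55,-55):
        for dx in(-6,6):
            for yy,zz in((13,71),(-13,71),(0,40)):
                p=proj(d,O+X*(cx+dx)/1000+Y*yy/1000+[0,0,zz/1000])[0];q=((p-[c,r]+.5)*6-.5).astype(int);cv2.circle(im,tuple(int(i) for i in q),2,(0,0,255) if zz>50 else (0,255,0),-1)
    cv2.imwrite(f"pics/ov_{n}.png",im)
E
```

```text
top near 20 45 61 x [46.1 55.8 60.7] y [-15.2   0.7  10.7]
top near 60 80 45 x [48.  53.6 58.3] y [-18.1   7.4  15.1]
top far 20 45 76 x [-62.3 -53.3 -49.1] y [-14.5  -1.4  10.1]
top far 45 60 5 x [-53.4 -51.5 -51.1] y [-15.2  11.   11.8]
top far 60 80 45 x [-61.5 -56.7 -52.2] y [-17.6   8.   16. ]
top stop 20 45 23 x [ 89.7  96.1 103. ] y [-13.2  15.2  20. ]
top stop 45 60 17 x [ 83.5  86.3 103. ] y [-13.1  -4.2   6.2]
top stop 60 80 79 x [ 87.   94.8 102.3] y [-12.5  -1.4   9.6]
scene near 20 45 132 x [48.2 58.1 61.8] y [-13.8  -3.8  10.4]
scene near 45 60 48 x [49.2 56.2 61.1] y [-15.2 -12.4  13.2]
scene near 60 80 48 x [49.  55.5 60.3] y [-17.1  10.9  16.3]
scene far 20 45 132 x [-61.9 -51.7 -46.9] y [-13.7  -1.1  12.6]
scene far 45 60 37 x [-59.7 -53.7 -48.2] y [-15.  -11.   13.9]
scene far 60 80 40 x [-61.4 -54.6 -49.3] y [-16.5  10.5  16.8]
scene stop 20 45 161 x [ 91.5 102.9 105.3] y [-12.6  -2.1  20. ]
scene stop 45 60 98 x [ 89.2 102.9 105.3] y [-12.7  -4.2  10.9]
scene stop 60 80 72 x [ 89.6  97.6 104.3] y [-11.7  -1.4  10.4]
```

View pics/ov_top.png

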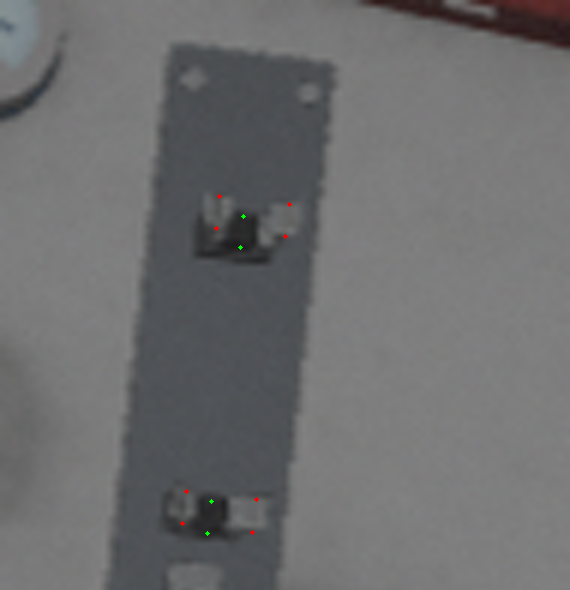

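View pics/ov_scene.png

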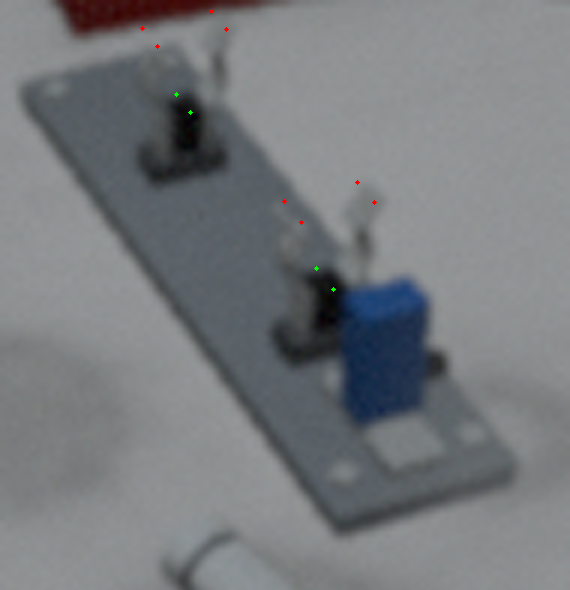

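Emit:
{"fn": "play_rows", "kwargs": {"series": [{"x":0.3,"y":-0.25,"z":0.03,"wx":0.35,"wy":0,"wz":-0.3,"grip":1},{"x":0,"y":0,"z":0,"wx":0,"wy":0,"wz":0,"grip":1},{"x":0.6,"y":0,"z":0,"wx":0,"wy":0,"wz":0,"grip":1},{"x":0.4,"y":0,"z":0,"wx":0,"wy":0,"wz":0,"grip":1},{"x":0,"y":0,"z":0,"wx":0,"wy":0,"wz":0,"grip":1}]}}

```text
t: 6.8
ee_pos: [0.6636, -0.0353, 0.0739]
eef_rot: [[0.01, -0.993, 0.114], [0.001, 0.114, 0.993], [-1.0, -0.009, 0.002]]
wrist_force: [-0.3, 0.6, -2.0]
grip_width: 0.028
```

```bash
python3 -c "
from h import *
goto([.6599,-.0356,.062],83.4)"
```

```text
t 6.8 p [ 0.6636 -0.0353  0.0739] w 0.028004100765098437 F [-0.3  0.6 -2. ] M [-0.01  0.   -0.04] q [ 1.8 40.3 -1.5 91.   1.2 48.2 83.4]
shift cm [ 1.18  0.38 -0.08] turn [0.04 0.13 0.54] zang 83.44
```

Emit:
{"fn": "play_rows", "kwargs": {"series": [{"x":0,"y":0.35,"z":-0.05,"wx":0,"wy":0.1,"wz":0.5,"grip":1},{"x":0,"y":0,"z":0,"wx":0,"wy":0,"wz":0,"grip":1},{"x":0.5,"y":0,"z":0,"wx":0,"wy":0,"wz":0,"grip":1},{"x":0.4,"y":0.1,"z":0,"wx":0,"wy":0,"wz":0,"grip":1},{"x":0,"y":0,"z":0,"wx":0,"wy":0,"wz":0,"grip":1}]}}

```text
t: 7.3
ee_pos: [0.6587, -0.0353, 0.0641]
eef_rot: [[-0.0, -0.993, 0.114], [0.0, 0.114, 0.993], [-1.0, 0.0, 0.0]]
wrist_force: [1.0, -0.2, -2.2]
grip_width: 0.0281
```

```bash
python3 -c "
from h import *
goto([.6599,-.0356,.061],83.4)"
```

```text
t 7.3 p [ 0.6587 -0.0353  0.0641] w 0.028119062456128534 F [ 1.  -0.2 -2.2] M [-0.04  0.02  0.07] q [ 1.8 40.8 -1.4 91.7  1.2 47.5 83.3]
shift cm [ 0.31 -0.12 -0.02] turn [ 0.05  0.02 -0.01] zang 83.45
```

Emit:
{"fn": "play_rows", "kwargs": {"series": [{"x":0.3,"y":-0.05,"z":-0.02,"wx":0,"wy":0,"wz":0,"grip":1},{"x":0.2,"y":0,"z":0,"wx":0,"wy":0,"wz":0,"grip":1},{"x":0.2,"y":0,"z":0,"wx":0,"wy":0,"wz":0,"grip":1}]}}

```text
t: 7.6
ee_pos: [0.6601, -0.036, 0.0581]
eef_rot: [[0.002, -0.993, 0.114], [-0.0, 0.114, 0.993], [-1.0, -0.002, 0.0]]
wrist_force: [-1.8, -0.3, 11.5]
grip_width: 0.028
```

```bash
python3 -c "
from h import *
goto([.6599,-.0356,.04],83.4)"
```

```text
t 7.6 p [ 0.6601 -0.036   0.0581] w 0.027999872683821706 F [-1.8 -0.3 11.5] M [0.08 0.61 0.  ] q [ 1.8 41.2 -1.4 91.9  1.3 46.8 83.3]
shift cm [1.81 0.03 0.03] turn [0.03 0.01 0.12] zang 83.43
```

Emit:
{"fn": "play_rows", "kwargs": {"series": [{"x":0.15,"y":0,"z":0,"wx":0,"wy":0,"wz":0,"grip":1},{"x":0.15,"y":0,"z":0,"wx":0,"wy":0,"wz":0,"grip":1}]}}

```text
t: 7.8
ee_pos: [0.6609, -0.0359, 0.0575]
eef_rot: [[0.005, -0.993, 0.115], [0.0, 0.115, 0.993], [-1.0, -0.005, 0.001]]
wrist_force: [-3.8, 0.3, 7.1]
grip_width: 0.0282
```

```bash
python3 -c "
from h import *
goto([.6599,-.0356,.04],83.4)"
```

```text
t 7.8 p [ 0.6609 -0.0359  0.0575] w 0.02816350429725158 F [-3.8  0.3  7.1] M [0.01 0.71 0.  ] q [ 1.8 41.3 -1.4 91.9  1.3 46.6 83.3]
shift cm [1.75 0.11 0.02] turn [0.01 0.03 0.26] zang 83.41
```

Emit:
{"fn": "play_rows", "kwargs": {"series": [{"x":0.2,"y":0.1,"z":0,"wx":0,"wy":0,"wz":0.2,"grip":1},{"x":0.25,"y":0.05,"z":0,"wx":0,"wy":0,"wz":0.1,"grip":1},{"x":0.25,"y":0.05,"z":0,"wx":0,"wy":0,"wz":0.1,"grip":1}]}}

```text
t: 8.1
ee_pos: [0.6622, -0.0359, 0.0555]
eef_rot: [[0.006, -0.993, 0.115], [0.001, 0.115, 0.993], [-1.0, -0.006, 0.001]]
wrist_force: [-2.1, -0.2, 7.4]
grip_width: 0.0281
```

```bash
python3 -c "
from h import *
goto([.6599,-.0356,.04],83.4)"
```

```text
t 8.1 p [ 0.6622 -0.0359  0.0555] w 0.028107358099490578 F [-2.1 -0.2  7.4] M [ 0.01  0.47 -0.04] q [ 1.8 41.5 -1.4 91.9  1.3 46.4 83.3]
shift cm [ 1.55  0.24 -0.  ] turn [-0.    0.07  0.33] zang 83.4
```

Emit:
{"fn": "play_rows", "kwargs": {"series": [{"x":0.3,"y":0.25,"z":0,"wx":0,"wy":0,"wz":0.3,"grip":1},{"x":0.3,"y":0.15,"z":0,"wx":0,"wy":0,"wz":0.2,"grip":1},{"x":0.3,"y":0.15,"z":0,"wx":0,"wy":0,"wz":0.2,"grip":1}]}}

```text
t: 8.4
ee_pos: [0.6612, -0.0357, 0.0507]
eef_rot: [[0.004, -0.993, 0.115], [0.001, 0.115, 0.993], [-1.0, -0.004, 0.002]]
wrist_force: [0.8, -0.8, 3.2]
grip_width: 0.0281
```

```bash
python3 -c "
from h import *
goto([.6599,-.0356,.04],83.4)"
```

```text
t 8.4 p [ 0.6612 -0.0357  0.0507] w 0.028120137671877016 F [ 0.8 -0.8  3.2] M [-0.09 -0.09  0.04] q [ 1.9 41.8 -1.5 92.1  1.2 45.9 83.3]
shift cm [ 1.07  0.13 -0.01] turn [-0.03  0.11  0.24] zang 83.37
```

Emit:
{"fn": "play_rows", "kwargs": {"series": [{"x":0.25,"y":0.1,"z":0,"wx":0,"wy":0,"wz":0.2,"grip":1},{"x":0.25,"y":0.05,"z":0,"wx":0,"wy":0,"wz":0.1,"grip":1},{"x":0.25,"y":0.05,"z":0,"wx":0,"wy":0,"wz":0.1,"grip":1}]}}

```text
t: 8.7
ee_pos: [0.6591, -0.0356, 0.0424]
eef_rot: [[-0.003, -0.993, 0.116], [0.002, 0.116, 0.993], [-1.0, 0.003, 0.002]]
wrist_force: [-0.5, -1.3, -4.5]
grip_width: 0.028
```

```bash
python3 -c "
from h import *
goto([.6599,-.0356,.04],83.4)"
```

```text
t 8.7 p [ 0.6591 -0.0356  0.0424] w 0.02802682632498066 F [-0.5 -1.3 -4.5] M [-0.06 -0.14  0.03] q [ 1.9 42.4 -1.5 92.4  1.2 45.4 83.3]
shift cm [ 0.24 -0.08  0.01] turn [-0.04  0.1  -0.18] zang 83.36
```

Clips are drawing it down; 2.5 mm to go.

Emit:
{"fn": "play_rows", "kwargs": {"series": [{"x":0.12,"y":-0.05,"z":0,"wx":0,"wy":0.1,"wz":-0.15,"grip":1},{"x":0.1,"y":0,"z":0,"wx":0,"wy":0,"wz":0,"grip":1},{"x":0.05,"y":0,"z":0,"wx":0,"wy":0,"wz":0,"grip":1},{"x":0,"y":0,"z":0,"wx":0,"wy":0,"wz":0,"grip":1}]}}

```text
t: 9.1
ee_pos: [0.6585, -0.0357, 0.0397]
eef_rot: [[-0.003, -0.993, 0.116], [-0.0, 0.116, 0.993], [-1.0, 0.003, -0.0]]
wrist_force: [1.0, -0.9, -3.5]
grip_width: 0.0283
```

```bash
python3 -c "
from h import *
goto([.6599,-.0356,.04],83.4)"
```

```text
t 9.1 p [ 0.6585 -0.0357  0.0397] w 0.028307989372386134 F [ 1.  -0.9 -3.5] M [-0.11 -0.15 -0.04] q [ 1.8 42.5 -1.4 92.6  1.3 45.  83.2]
shift cm [-0.03 -0.14  0.02] turn [-0.04 -0.03 -0.15] zang 83.36
```

Check it's home: press a little to feel the saddles.

Emit:
{"fn": "play_rows", "kwargs": {"series": [{"x":0.12,"y":0,"z":0,"wx":0,"wy":0,"wz":0,"grip":1},{"x":0.12,"y":0,"z":0,"wx":0,"wy":0,"wz":-0.1,"grip":1}]}}

```text
t: 9.3
ee_pos: [0.6586, -0.0357, 0.0396]
eef_rot: [[-0.0, -0.993, 0.116], [-0.001, 0.116, 0.993], [-1.0, 0.0, -0.001]]
wrist_force: [-4.1, -1.2, 12.0]
grip_width: 0.0279
```

```bash
python3 -c "
from h import *
goto([.6599,-.0356,.04],83.4)
from station import vision
import cv2
for n in('scene','top'):
  d=vision.snapshot(n);np.savez('pics/%s4.npz'%n,**d)
  im=cv2.cvtColor(d['image'],cv2.COLOR_RGB2BGR);im=im[100:230,200:340] if n=='scene' else im[90:230,220:340];cv2.imwrite('pics/%s4.png'%n,cv2.resize(im,None,fx=4,fy=4,interpolation=cv2.INTER_CUBIC))"
```

```text
t 9.3 p [ 0.6586 -0.0357  0.0396] w 0.027946193883469302 F [-4.1 -1.2 12. ] M [-0.03  0.91  0.04] q [ 1.7 42.5 -1.3 92.8  1.3 44.8 83.2]
shift cm [-0.04 -0.13  0.02] turn [-0.04 -0.03 -0.01] zang 83.36
```

View pics/scene4.png

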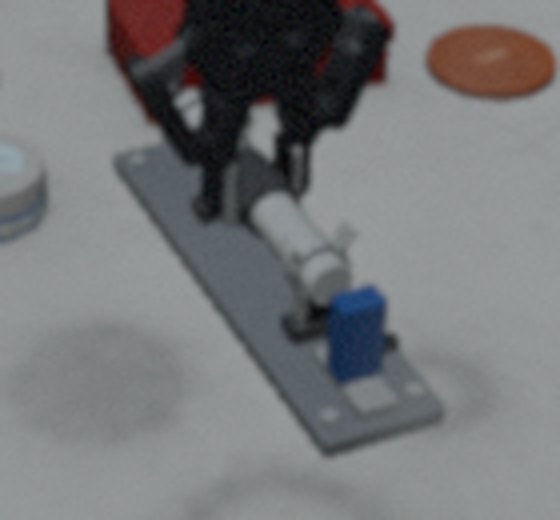

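View pics/top4.png

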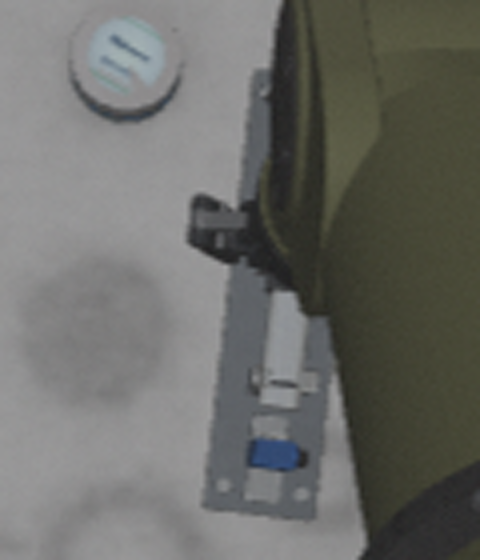

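Emit:
{"fn": "play_rows", "kwargs": {"series": [{"x":0,"y":0,"z":0,"wx":0,"wy":0,"wz":0,"grip":1},{"x":-0.03,"y":0.1,"z":0,"wx":0,"wy":0,"wz":0,"grip":1},{"x":0,"y":0.15,"z":0,"wx":0,"wy":0,"wz":0,"grip":1},{"x":0,"y":0.15,"z":0,"wx":0,"wy":0,"wz":0,"grip":1}]}}

```text
t: 9.8
ee_pos: [0.6578, -0.0356, 0.0397]
eef_rot: [[0.007, -0.993, 0.116], [-0.001, 0.116, 0.993], [-1.0, -0.007, -0.0]]
wrist_force: [4.5, -1.5, -3.0]
grip_width: 0.0284
```

```bash
cat >> h.py <<'E'
def st():
    from station import robot
    s=robot.observe();R=np.array(s["eef_rot"]);p=np.array(s["ee_pos"])
    X=np.array([-.9934,.1149,0]);O=np.array([.642,-.0335,0])
    F=np.array(s["wrist_force"])
    print("t %.2f  s(mm along x) %.2f lat %.2f z %.2f | F axial %.2f lat %.2f z %.2f | tilt %s"%(s["t"],(p-O)@X*1e3,(p-O)@[-X[1],X[0],0]*1e3,p[2]*1e3,F@X,F@[-X[1],X[0],0],F[2],R[:,0].round(4)), "M",np.round(s["torque"],2))
    goto([.642,-.0335,.0397],83.4)
E
python3 -c "
from h import *
st()"
```

```text
t 9.80  s(mm along x) -15.89 lat 0.23 z 39.73 | F axial -4.69 lat 1.00 z -2.99 | tilt [ 0.0066 -0.0011 -1.    ] M [-0.17 -0.87  0.05]
t 9.8 p [ 0.6578 -0.0356  0.0397] w 0.028408140329983185 F [ 4.5 -1.5 -3. ] M [-0.17 -0.87  0.05] q [ 1.7 42.2 -1.3 93.3  1.4 44.1 83.1]
shift cm [-0.01  1.59  0.02] turn [-0.04 -0.02  0.38] zang 83.36
```

Emit:
{"fn": "play_rows", "kwargs": {"series": [{"x":0,"y":0.15,"z":0,"wx":0,"wy":0,"wz":0.3,"grip":1},{"x":0,"y":0.2,"z":0,"wx":0,"wy":0,"wz":0.2,"grip":1},{"x":0,"y":0.2,"z":0,"wx":0,"wy":0,"wz":0.2,"grip":1}]}}

```text
t: 10.1
ee_pos: [0.6543, -0.0351, 0.0397]
eef_rot: [[-0.002, -0.993, 0.116], [0.0, 0.116, 0.993], [-1.0, 0.002, -0.0]]
wrist_force: [4.8, -0.6, -3.4]
grip_width: 0.0284
```

```bash
python3 -c "
from h import *
st()"
```

```text
t 10.10  s(mm along x) -12.43 lat 0.22 z 39.75 | F axial -4.88 lat 0.03 z -3.38 | tilt [-1.9e-03  1.0e-04 -1.0e+00] M [-0.17 -1.07 -0.02]
t 10.1 p [ 0.6543 -0.0351  0.0397] w 0.028440503844009386 F [ 4.8 -0.6 -3.4] M [-0.17 -1.07 -0.02] q [ 1.7 42.2 -1.4 93.4  1.3 44.5 83.1]
shift cm [0.01 1.24 0.02] turn [-0.05 -0.01 -0.11] zang 83.35
```

Emit:
{"fn": "play_rows", "kwargs": {"series": [{"x":0,"y":0.2,"z":0,"wx":0,"wy":0,"wz":0,"grip":1},{"x":0,"y":0.15,"z":0,"wx":0,"wy":0,"wz":0.1,"grip":1},{"x":0,"y":0.1,"z":0,"wx":0,"wy":0,"wz":0.1,"grip":1}]}}

```text
t: 10.4
ee_pos: [0.6505, -0.0347, 0.0397]
eef_rot: [[-0.004, -0.993, 0.116], [0.0, 0.116, 0.993], [-1.0, 0.004, -0.0]]
wrist_force: [4.4, -0.3, -3.2]
grip_width: 0.0283
```

```bash
python3 -c "
from h import *
st()"
```

```text
t 10.40  s(mm along x) -8.55 lat 0.22 z 39.73 | F axial -4.45 lat -0.23 z -3.25 | tilt [-4.1e-03  4.0e-04 -1.0e+00] M [-0.18 -1.08 -0.01]
t 10.4 p [ 0.6505 -0.0347  0.0397] w 0.02833369311058421 F [ 4.4 -0.3 -3.2] M [-0.18 -1.08 -0.01] q [ 1.7 42.  -1.4 93.9  1.3 44.3 83.1]
shift cm [0.01 0.85 0.02] turn [-0.05 -0.   -0.24] zang 83.35
```

Emit:
{"fn": "play_rows", "kwargs": {"series": [{"x":0,"y":0.1,"z":0,"wx":0,"wy":0,"wz":-0.1,"grip":1},{"x":0,"y":0.08,"z":0,"wx":0,"wy":0,"wz":0,"grip":1}]}}

```text
t: 10.6
ee_pos: [0.6487, -0.0345, 0.0398]
eef_rot: [[-0.002, -0.993, 0.116], [0.0, 0.116, 0.993], [-1.0, 0.002, -0.0]]
wrist_force: [4.6, -1.5, -3.2]
grip_width: 0.0283
```

```bash
python3 -c "
from h import *
st()"
```

```text
t 10.60  s(mm along x) -6.82 lat 0.23 z 39.76 | F axial -4.76 lat 0.92 z -3.18 | tilt [-2.e-03  2.e-04 -1.e+00] M [-0.2  -1.04  0.01]
t 10.6 p [ 0.6487 -0.0345  0.0398] w 0.028330036925433552 F [ 4.6 -1.5 -3.2] M [-0.2  -1.04  0.01] q [ 1.7 41.8 -1.4 94.3  1.3 44.  83.1]
shift cm [0.01 0.68 0.02] turn [-0.06 -0.   -0.11] zang 83.34
```

Emit:
{"fn": "play_rows", "kwargs": {"series": [{"x":0,"y":0.08,"z":0,"wx":0,"wy":0,"wz":0,"grip":1},{"x":0,"y":0.08,"z":0,"wx":0,"wy":0,"wz":0,"grip":1}]}}

```text
t: 10.8
ee_pos: [0.647, -0.0343, 0.0397]
eef_rot: [[-0.002, -0.993, 0.116], [0.0, 0.116, 0.993], [-1.0, 0.002, -0.0]]
wrist_force: [4.7, -0.3, -3.9]
grip_width: 0.0282
```

```bash
python3 -c "
from h import *
st()"
```

```text
t 10.80  s(mm along x) -5.07 lat 0.18 z 39.72 | F axial -4.73 lat -0.25 z -3.86 | tilt [-2.e-03  2.e-04 -1.e+00] M [-0.19 -1.03  0.03]
t 10.8 p [ 0.647  -0.0343  0.0397] w 0.02816376793093902 F [ 4.7 -0.3 -3.9] M [-0.19 -1.03  0.03] q [ 1.7 41.7 -1.4 94.6  1.3 43.8 83.1]
shift cm [0.   0.51 0.02] turn [-0.05 -0.   -0.12] zang 83.35
```

Emit:
{"fn": "play_rows", "kwargs": {"series": [{"x":0,"y":0.06,"z":0,"wx":0,"wy":0,"wz":0,"grip":1},{"x":0,"y":0.06,"z":0,"wx":0,"wy":0,"wz":0,"grip":1}]}}

```text
t: 11.0
ee_pos: [0.6457, -0.0341, 0.0397]
eef_rot: [[-0.002, -0.993, 0.116], [0.0, 0.116, 0.993], [-1.0, 0.002, -0.0]]
wrist_force: [4.5, -0.2, -2.9]
grip_width: 0.0283
```

Emit:
{"fn": "play_rows", "kwargs": {"series": [{"x":0,"y":0.06,"z":0,"wx":0,"wy":0,"wz":0,"grip":1}]}}

```text
t: 11.1
ee_pos: [0.645, -0.034, 0.0398]
eef_rot: [[-0.002, -0.993, 0.116], [0.0, 0.116, 0.993], [-1.0, 0.002, -0.0]]
wrist_force: [5.0, -0.4, -2.8]
grip_width: 0.0282
```

```bash
python3 -c "
from h import *
st()"
```

```text
t 11.10  s(mm along x) -3.09 lat 0.19 z 39.76 | F axial -5.00 lat -0.15 z -2.79 | tilt [-2.e-03  2.e-04 -1.e+00] M [-0.16 -1.06 -0.04]
t 11.1 p [ 0.645  -0.034   0.0398] w 0.028187992618269226 F [ 5.  -0.4 -2.8] M [-0.16 -1.06 -0.04] q [ 1.7 41.6 -1.4 95.   1.3 43.6 83. ]
shift cm [0.01 0.31 0.02] turn [-0.05 -0.   -0.11] zang 83.35
```

Emit:
{"fn": "play_rows", "kwargs": {"series": [{"x":0,"y":0.06,"z":0,"wx":0,"wy":0,"wz":0,"grip":1}]}}

```text
t: 11.2
ee_pos: [0.6445, -0.034, 0.0397]
eef_rot: [[-0.002, -0.993, 0.116], [0.0, 0.116, 0.993], [-1.0, 0.002, 0.0]]
wrist_force: [6.3, -1.3, -4.8]
grip_width: 0.0282
```

Emit:
{"fn": "play_rows", "kwargs": {"series": [{"x":0,"y":0.04,"z":0,"wx":0,"wy":0,"wz":0,"grip":1}]}}

```text
t: 11.3
ee_pos: [0.6446, -0.034, 0.0398]
eef_rot: [[-0.001, -0.993, 0.116], [0.0, 0.116, 0.993], [-1.0, 0.001, 0.0]]
wrist_force: [7.0, -0.6, -5.3]
grip_width: 0.0283
```

```bash
python3 -c "
from h import *
st()
from station import vision
import cv2
for n in('scene','top'):
  d=vision.snapshot(n);np.savez('pics/%s5.npz'%n,**d)
  im=cv2.cvtColor(d['image'],cv2.COLOR_RGB2BGR);im=im[150:215,255:320] if n=='scene' else im[160:225,265:320];cv2.imwrite('pics/%s5.png'%n,cv2.resize(im,None,fx=8,fy=8,interpolation=cv2.INTER_CUBIC))
st()"
```

```text
t 11.30  s(mm along x) -2.60 lat 0.18 z 39.75 | F axial -6.99 lat -0.20 z -5.27 | tilt [-8.e-04  1.e-04 -1.e+00] M [-0.25 -1.43 -0.  ]
t 11.3 p [ 0.6446 -0.034   0.0398] w 0.028309514559597623 F [ 7.  -0.6 -5.3] M [-0.25 -1.43 -0.  ] q [ 1.7 41.5 -1.4 95.1  1.3 43.4 83. ]
shift cm [0.01 0.26 0.02] turn [-0.06  0.   -0.04] zang 83.34
t 11.40  s(mm along x) -2.61 lat 0.19 z 39.75 | F axial -6.03 lat 0.04 z -4.58 | tilt [-8.e-04  1.e-04 -1.e+00] M [-0.23 -1.3   0.02]
t 11.4 p [ 0.6446 -0.034   0.0398] w 0.02809527719198447 F [ 6.  -0.7 -4.6] M [-0.23 -1.3   0.02] q [ 1.7 41.5 -1.4 95.1  1.3 43.4 83. ]
shift cm [0.01 0.26 0.02] turn [-0.06  0.   -0.04] zang 83.34
```

View pics/scene5.png

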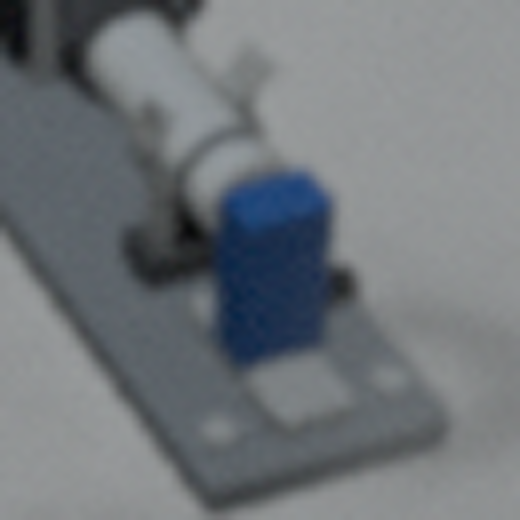

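View pics/top5.png

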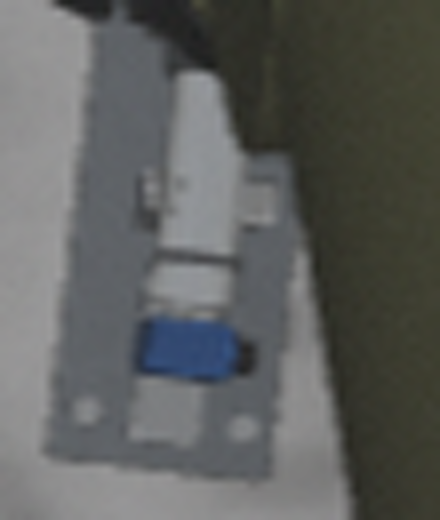

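Emit:
{"fn": "play_rows", "kwargs": {"series": [{"x":0,"y":0.06,"z":0,"wx":0,"wy":0,"wz":0,"grip":1}]}}

```text
t: 11.5
ee_pos: [0.6445, -0.034, 0.0397]
eef_rot: [[0.0, -0.993, 0.116], [0.0, 0.116, 0.993], [-1.0, -0.0, 0.0]]
wrist_force: [7.8, -1.2, -6.1]
grip_width: 0.0282
```

```bash
python3 -c "
from h import *
st()"
```

```text
t 11.50  s(mm along x) -2.58 lat 0.20 z 39.74 | F axial -7.85 lat 0.34 z -6.09 | tilt [ 3.e-04  0.e+00 -1.e+00] M [-0.23 -1.46  0.03]
t 11.5 p [ 0.6445 -0.034   0.0397] w 0.02819654585007317 F [ 7.8 -1.2 -6.1] M [-0.23 -1.46  0.03] q [ 1.7 41.5 -1.4 95.2  1.3 43.3 83. ]
shift cm [0.   0.26 0.02] turn [-0.06  0.    0.02] zang 83.34
```

Emit:
{"fn": "play_rows", "kwargs": {"series": [{"x":0.03,"y":0.03,"z":0,"wx":0,"wy":0,"wz":0,"grip":1},{"x":0,"y":0,"z":0,"wx":0,"wy":0,"wz":0,"grip":0.5},{"x":0,"y":0,"z":0,"wx":0,"wy":0,"wz":0,"grip":0.3},{"x":0,"y":0,"z":0,"wx":0,"wy":0,"wz":0,"grip":0},{"x":0,"y":0,"z":0,"wx":0,"wy":0,"wz":0,"grip":0},{"x":0,"y":0,"z":0,"wx":0,"wy":0,"wz":0,"grip":0}], "newtons": 30}}

```text
t: 12.1
ee_pos: [0.6398, -0.033, 0.0392]
eef_rot: [[-0.008, -0.993, 0.115], [0.001, 0.115, 0.993], [-1.0, 0.008, 0.0]]
wrist_force: [-0.0, 0.5, 0.4]
grip_width: 0.0854
```

```bash
python3 -c "
from h import *
st()
from station import vision
import cv2
for n in('scene','top'):
  d=vision.snapshot(n);np.savez('pics/%s6.npz'%n,**d)
  im=cv2.cvtColor(d['image'],cv2.COLOR_RGB2BGR);im=im[110:215,220:320] if n=='scene' else im[160:225,265:320];cv2.imwrite('pics/%s6.png'%n,cv2.resize(im,None,fx=5.5 if n=='scene' else 8,fy=5.5 if n=='scene' else 8,interpolation=cv2.INTER_CUBIC))
"
```

```text
t 12.10  s(mm along x) 2.27 lat -0.26 z 39.15 | F axial 0.07 lat -0.49 z 0.43 | tilt [-0.0082  0.0011 -1.    ] M [-0.03 -0.06  0.02]
t 12.1 p [ 0.6398 -0.033   0.0392] w 0.08536233126098802 F [-0.   0.5  0.4] M [-0.03 -0.06  0.02] q [ 1.6 41.4 -1.4 95.5  1.3 43.6 83. ]
shift cm [-0.06 -0.23 -0.03] turn [-0.03  0.01 -0.47] zang 83.37
```

View pics/scene6.png

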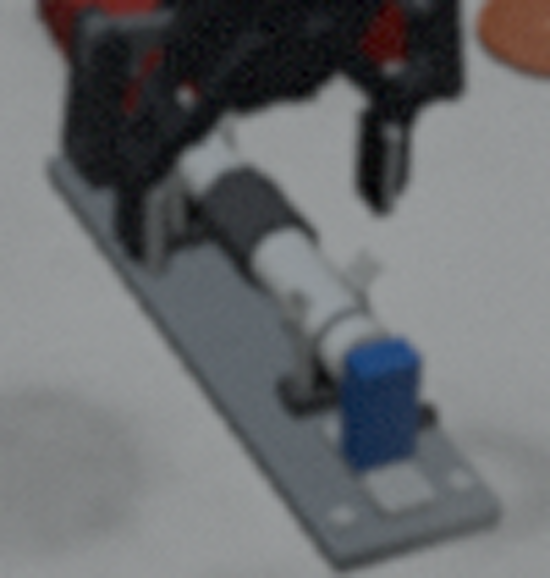

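View pics/top6.png

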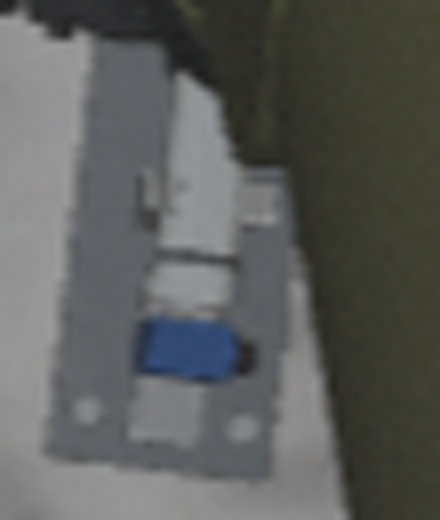

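Emit:
{"fn": "play_rows", "kwargs": {"series": [{"x":-1,"y":0,"z":0,"wx":0,"wy":0,"wz":0,"grip":0},{"x":-2,"y":0,"z":0,"wx":0,"wy":0,"wz":0,"grip":0},{"x":-3,"y":0,"z":0,"wx":0,"wy":0,"wz":0,"grip":0},{"x":-4,"y":0,"z":0,"wx":0,"wy":0,"wz":0,"grip":0},{"x":-4,"y":0,"z":0,"wx":0,"wy":0,"wz":0,"grip":0},{"x":-2,"y":3,"z":0,"wx":0,"wy":0,"wz":0,"grip":0},{"x":0,"y":4,"z":2,"wx":0,"wy":0,"wz":0,"grip":0},{"x":0,"y":4,"z":3,"wx":0,"wy":0,"wz":0,"grip":0},{"x":0,"y":2,"z":4,"wx":0,"wy":0,"wz":0,"grip":0},{"x":0,"y":0,"z":4,"wx":0,"wy":0,"wz":0,"grip":0}]}}

```text
t: 13.2
ee_pos: [0.5244, 0.1067, 0.2137]
eef_rot: [[-0.002, -0.992, 0.128], [-0.002, 0.128, 0.992], [-1.0, 0.001, -0.002]]
wrist_force: [1.7, 0.2, -0.2]
grip_width: 0.0853
```

Emit:
{"fn": "play_rows", "kwargs": {"series": [{"x":0,"y":0,"z":4.5,"wx":0,"wy":0,"wz":0,"grip":0},{"x":0,"y":0,"z":4.5,"wx":0,"wy":0,"wz":0,"grip":0},{"x":0,"y":0,"z":4.5,"wx":0,"wy":0,"wz":0,"grip":0},{"x":0,"y":0,"z":4,"wx":0,"wy":0,"wz":0,"grip":0},{"x":0,"y":0,"z":0,"wx":0,"wy":0,"wz":0,"grip":0},{"x":0,"y":0,"z":0,"wx":0,"wy":0,"wz":0,"grip":0}]}}

```text
t: 13.8
ee_pos: [0.5447, 0.2942, 0.2198]
eef_rot: [[0.004, -0.993, 0.121], [0.004, 0.121, 0.993], [-1.0, -0.004, 0.004]]
wrist_force: [1.2, -1.4, -0.4]
grip_width: 0.0851
```

```bash
python3 -c "
from h import *
from station import vision
import cv2
for n in('scene','top'):
  d=vision.snapshot(n);np.savez('pics/%s7.npz'%n,**d)
  im=cv2.cvtColor(d['image'],cv2.COLOR_RGB2BGR);im=im[110:215,220:320] if n=='scene' else im[120:225,265:320];cv2.imwrite('pics/%s7.png'%n,cv2.resize(im,None,fx=5.5,fy=5.5,interpolation=cv2.INTER_CUBIC))
  cv2.imwrite('pics/%s7full.png'%n,cv2.cvtColor(d['image'],cv2.COLOR_RGB2BGR))
# blue centroid before/after
for n in('top','scene'):
  for k in (0,5,6,7):
    im=load('pics/%s%d.npz'%(n,k))['image'].astype(int);r=im[150:225,255:320] if n=='top' else im[150:215,255:320]
    m=(r[...,2]-r[...,0]>35);v,u=np.nonzero(m);print(n,k,m.sum(),u.mean().round(2),v.mean().round(2))
t=load('pics/top7.npz')
v,u=np.mgrid[120:225,265:315];d=t;z=d['range_z'][120:225,265:315];K=d['mtx'];Q=np.stack([(u-K[0,2])*z/K[0,0],(v-K[1,2])*z/K[1,1],z],-1).reshape(-1,3)
T=d['camera_from_world'];W=(Q-T[:3,3])@T[:3,:3];X=np.array([-.9934,.1149,0]);Y=np.array([-.1149,-.9934,0]);l=(W-[.642,-.0335,0]);l=np.c_[l@X,l@Y,l[:,2]]*1e3
for lo in range(-95,80,10):
  k=l[(l[:,0]>=lo)&(l[:,0]<lo+10)&(abs(l[:,1])<5)];print(lo,len(k),np.median(k[:,2]).round(1))
"
```

```text
top 0 68 33.34 53.04
top 5 75 33.29 53.08
top 6 75 33.29 53.08
top 7 69 33.29 53.09
scene 0 268 33.25 32.38
scene 5 264 33.4 32.5
scene 6 267 33.38 32.51
scene 7 269 33.42 32.54
-95 4 62.3
-85 19 63.1
-75 21 62.8
-65 19 62.5
-55 17 62.5
-45 22 62.8
-35 19 62.6
-25 17 64.8
-15 23 66.1
-5 16 67.1
5 23 66.9
15 20 63.1
25 19 62.9
35 20 62.1
45 20 63.1
55 20 62.8
65 20 63.1
75 18 61.7
```

View pics/scene7.png

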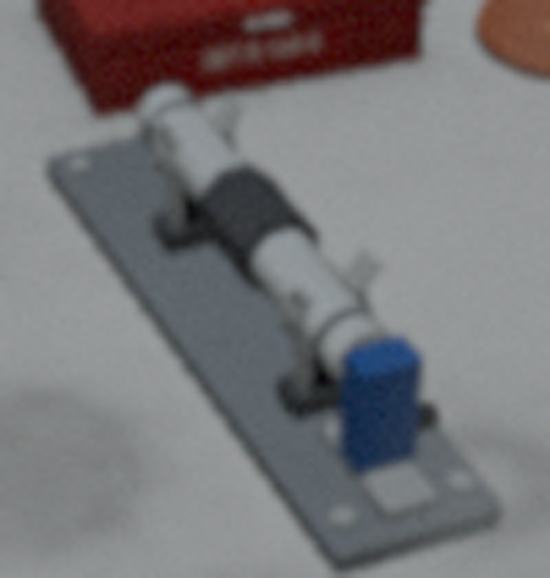

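View pics/top7.png

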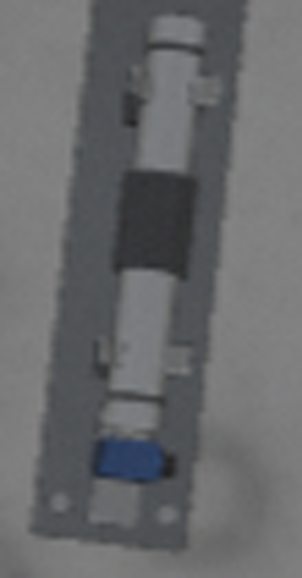

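View pics/scene7full.png

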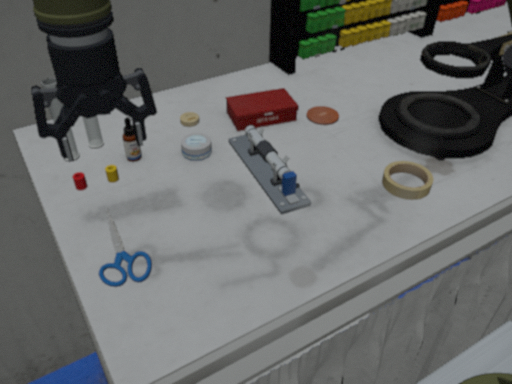

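```bash
python3 -c "
from h import *
import cv2
for n,(r0,r1,c0,c1) in (('top',(172,200,284,296)),('scene',(160,178,270,290))):
  g=[cv2.cvtColor(load('pics/%s%d.npz'%(n,k))['image'],cv2.COLOR_RGB2GRAY).astype(np.float32) for k in (5,6,7)]
  A=g[0][r0:r1,c0:c1]
  for b in g[1:]:
    W=np.eye(2,3,dtype=np.float32);print(n,cv2.findTransformECC(A,b[r0:r1,c0:c1],W,cv2.MOTION_TRANSLATION,(3,100,1e-5),None,3))
from station import robot;s=robot.observe();print(s['t'],s['wrist_force'],np.abs(s['qvel']).max())
"
```

```text
top (0.9012024411544102, array([[ 1.        ,  0.        , -0.22051476],
       [ 0.        ,  1.        ,  0.1962246 ]], dtype=float32))
top (0.7576948989147624, array([[ 1.        ,  0.        ,  0.18805689],
       [ 0.        ,  1.        , -0.04625398]], dtype=float32))
scene (0.9991278180461135, array([[ 1.0000000e+00,  0.0000000e+00, -2.3244949e-02],
       [ 0.0000000e+00,  1.0000000e+00, -5.2797794e-04]], dtype=float32))
scene (0.9990233444287474, array([[ 1.        ,  0.        , -0.02608405],
       [ 0.        ,  1.        , -0.00518848]], dtype=float32))
13.9 [ 0.07640812  0.32025903 -0.01301553] 1.028134787388388
```

```bash
python3 -c "
from station import close_job
print(close_job())"
```

```text
the job is handed in; nothing more can be done
None
```

The bar is seated in both clips with its end touching the blue stop, and I have let go and handed the job in at about 14 s. I got no verdict back.

- **Seating:** I lowered the bar with roughly 1.5 cm of gap to the stop, and pushing through the clips took about 10–14 N. It came to a firm stop at the expected height. After I let go, the depth image showed its top level at about 62–63 mm along its length; a fully seated bar should read 64 mm, and the calibration is good to about 2 mm.
- **Sliding to the stop:** Sliding met about 4.8 N of friction. The bar then stopped moving at the stop with 7–8 N in total, so about 3 N bore on it, well under the 10 N at which it slips.
- **After release:** The tool sprang about 5 mm toward the stop as the fingers opened. The scene camera showed the bar shifted by less than 0.03 px. The top camera's match was poor, because the arm partly covered the bar, and it scattered by about 0.2 px.
- **Stop setting:** The stop's image position stayed within about 0.05 px in the top camera and 0.2 px in the scene camera, so I see no sign that it moved.
- **Surroundings:** The other things on the counter look undisturbed. The arm is clear of everything, with the wrist force near zero.

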